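# Drive the proud locating pin home with the mallet

### The job

One of the three headed pins in the welding fixture still stands proud of its boss. Pick up the mallet and strike that pin down squarely, with the middle of the mallet's face, until its head sits fully home on the boss like the other two; use the mallet for this, not the gripper itself, and leave the chipping hammer where it lies. Then set the mallet back down on the worktop, clear of the fixture.

Things in the scene. Friction and masses are not known exactly. Their poses are not given: they have to be found in the camera images.
- mallet: Mallet, 0.4 kg: steel head with black rubber faces, 56 mm diameter, 80 mm high, standing on one face; pale wooden handle level. Origin: centre of the lower face; z up the head's axis. Handle runs along the mallet's own -x to 180 mm from the head's axis, 24 mm wide, 28 mm high, centre line 42 mm above the lower face. Grasp it from above across the handle, 55 to 65 mm from the head's axis.
- mallet_head (a point): Centre of the mallet's head, on the head's axis 40 mm above the lower face. At the start the handle's end lies on a small fixed steel rest, 28 mm high with two 9 mm horns, 150 mm from the head's axis; the mallet need not go back there.
- post_proud: Steel boss holding the proud pin: 36 mm diameter (48 mm foot), 25 mm high, fixed on the fixture, a dark 130 x 270 mm plate on feet, its top 40 mm above the worktop. Origin: centre of the boss's underside; z up. Three such bosses stand in a row 85 mm apart; any can be this one. The other two have the same pin already home.
- pin_head (a point): Centre of the top of the proud pin's head. The head is 22 mm in diameter and 6 mm thick; its top is 71 mm above the worktop when home and 97 to 101 mm at the start.
- pin (a joint): How far the proud pin has been driven down, in m: 0 to 0.004 at the start, 0.030 = fully home (head on the boss, a hard stop). The pin moves straight down in its boss, held by the spring grip of its shank: it needs about 7 N to move, more when fast, and stays where it is left.
- chipping_hammer: Welder's chipping hammer with a coil-spring handle and pointed head, 0.4 kg, about 190 x 231 x 27 mm as it lies flat on the worktop; a bystander. Origin: the middle of its outline, underneath.

How it is judged:
By the outcome, as a careful person would: the job done as asked, in the order asked, and still so for the second after the job is handed in, with the robot touching nothing.
It also fails if it takes over 45 s, if anything falls off the work surface, if the arm or the gripper's body presses on something with over 40 N, if the wrist force passes 120 N, or if a joint passes its speed limit or range.

### The arm

A 6-joint arm with a two-finger parallel gripper is mounted at the origin on a cart in front of the work surface, level with it; the furniture and walls round the work are solid. World frame = base frame: x ahead of the robot, y to its left, z up, the work surface at z = 0. Lengths are in m, angles in degrees, forces in N, time in s.
With the tool pointing down it reaches from about 0.35 to 0.725 m from the base axis. Payload 6 kg.
Tool frame: the origin (TCP) lies at the very end of the fingers, on their centre line; the grasp point (between the pads) lies 19 mm behind it (manip.grip_point_offset is the distance from the TCP to the grasp point, in m); z points along the fingers, y is the direction in which the jaws open and shut (so a half turn about z gives the same grasp; the last joint's range is limited). The gripper opens to 85 mm and grips with 20 to 120 N. Pads are 22 mm wide; open, the fingers measure 114 mm over their backs; the gripper's body (76 mm by 85 mm) begins 54 mm behind the grasp point. The pads swing forward as they close: fully open they stand 13 mm farther back than shut.
Start: joints at [-51.354, 2.303, 4.859, 0, -92.561, -19.12], TCP at [0.201, -0.565, 0.208] pointing down, gripper open.
Joint ranges: [-146.85, 146.85], [-73.84, 115.35], [-62.03, 85.46], [-188.31, 113.3], [-161.28, -10.13], [-171.36, 171.36]. Speed limits (degrees/s): [147.25, 147.25, 172.46, 180, 180, 180].

### API

Orientations are given as a 3x3 rotation matrix whose columns are the frame's x, y, z axes.
In Python, from cell import manip gives the robot as it stands. The module is installed in compiled form; this text tells all that it offers.
- The arm moves only by the shell command python3 -m handwheel 'ROWS' [FORCE]. ROWS is JSON, a list of rows, each a list of 7 numbers: the closure in counts, from 0 (fully open) to 255 (shut), then the shift along the tool's x, y, z in cm, then the turn, a rotation vector about the tool's x, y, z in degrees. In form: [[claw, dx, dy, dz, ax, ay, az], ...]. A call has 1 to 10 rows; each row is the pose to reach, as a shift and turn from the pose commanded when the call began, along the tool's axes at that moment; what a row does not reach only later rows make up. A row lasts 1/10 s, in which the tool goes at most 50 mm and 8.59 degrees, less where a joint would pass 70% of its speed; a pose out of reach is approached as far as the arm can. A call with a gripper value outside its range is refused whole. The fingers move at their own pace and stop on an object; FORCE is the grip in N (left out, the last holds). Time passes only in rows, so rows that repeat a pose let the fingers close. It gives the time, the measured TCP pose, the force and the opening at its end, in the units of the state.
- manip.sense(): the state, without advancing time (a new reading comes with each control period).
- manip.read_camera(name): name is "scene" or "top"; returns the picture (384x512x3 uint8, red, green, blue); there is no depth.
- manip.camera_info(name): a dict with "intrinsics" (3x3 intrinsics, pixels), "rvec" (rotation vector, rad) and "tvec" (3), from world to camera coordinates, as OpenCV has them. Camera axes: x right, y down, z forward; pixel columns grow to the right and rows downward; lengths in m; the calibration is good to about 2 mm. A picture is of the moment at which its call begins. camera_info takes no time and is no camera call.
- manip.job_done(): hands the job in, once; it reports no verdict.
The state is a dict: "clock": time; "joint_pos": joint angles; "qvel": joint speeds; "joint_efforts": joint torques, N m; "position": TCP position; "tool_rot": TCP orientation; "wrist_force": force on the tool from outside, world axes, zero at the start; "wrist_torque": the same for the moment, N m; "finger_gap": opening from 0.0 (shut) to 1.0 (fully open).
Only numpy, scipy, OpenCV 4.12 (cv2) and the standard library are available. Lean on these libraries where they do the work, as an engineer would, in place of code of your own. Each camera call takes 0.05 s, during which the arm holds its last target. There are 200 camera calls.

## Working session

There is one attempt and no reset: what is moved stays moved. The work goes in short steps, Python scripts to look and compute and a shell command to move; the robot and the scene stay as the last step left them, time stands still between calls to the robot, and variables do not carry over. Pictures are saved under pics/ and viewed, about 8 in all and at most 12, crops included, and the job is handed in when it is done.

```bash
mkdir -p pics
cat > h.py <<'E'
import numpy as np, cv2
from cell import manip
def shot(name,f):
    im=manip.read_camera(name); cv2.imwrite('pics/'+f,im[:,:,::-1]); return im
def ray(name,u,v,z):
    c=manip.camera_info(name);K=np.array(c['intrinsics']);R=cv2.Rodrigues(np.array(c['rvec'],float))[0];t=np.array(c['tvec'],float).ravel()
    d=R.T@np.linalg.solve(K,[u,v,1.]);o=-R.T@t
    return o+d*(z-o[2])/d[2]
def proj(name,p):
    c=manip.camera_info(name)
    return cv2.projectPoints(np.array([p],float),np.array(c['rvec'],float),np.array(c['tvec'],float),np.array(c['intrinsics'],float),None)[0].ravel()
E
python3 - <<'E'
from h import *
shot('top','t0.png');shot('scene','s0.png')
for n in('top','scene'):
    c=manip.camera_info(n);R=cv2.Rodrigues(np.array(c['rvec'],float))[0];print(n,-R.T@np.array(c['tvec']).ravel(),R[2])
s=manip.sense();print(s['clock'],s['position'],np.round(s['tool_rot'],3).tolist())
E
```

```text
top [ 0.46796304 -0.01577824  1.09184688] [ 0.140341    0.01789974 -0.98994141]
scene [ 0.95328704 -0.55219656  0.86544104] [-0.3261981   0.54069015 -0.77540245]
0.1 [ 0.20049751 -0.56515778  0.20716048] [[-0.942, -0.334, -0.001], [-0.334, 0.942, 0.001], [0.0, 0.002, -1.0]]
```

View pics/t0.png

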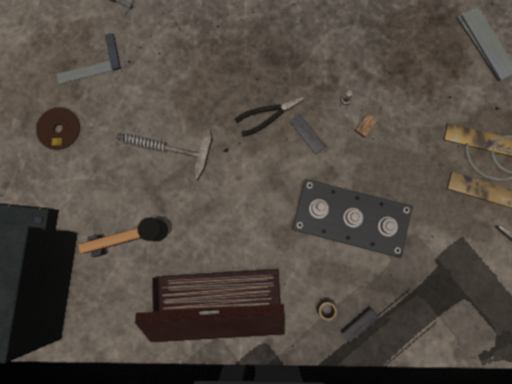

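View pics/s0.png

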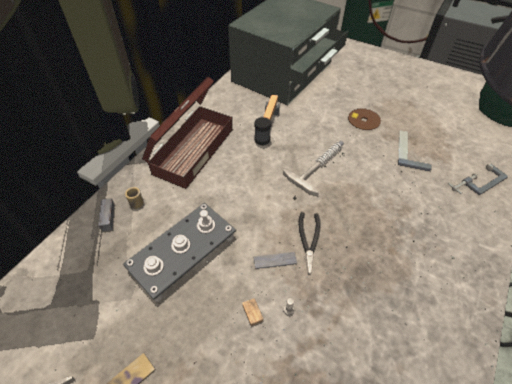

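The scene view shows the proud pin at about (205,215), which is the left boss at (319,208) in the top view. The mallet head is at (153,229) in top, with its handle running to (82,249). I'll zoom in on both.

Run:
```python
from h import *
t=cv2.imread('pics/t0.png');s=cv2.imread('pics/s0.png')
a=cv2.resize(t[200:270,70:180],None,fx=5,fy=5,interpolation=2)   # 550x350
b=cv2.resize(s[190:250,170:220],None,fx=5,fy=5,interpolation=2) #250x300
c=cv2.resize(t[175:262,290:415],None,fx=2.9,fy=2.9,interpolation=2)
o=np.zeros((600,800,3),np.uint8);o[:350,:550]=a;o[:300,550:]=b
o[350:350+min(250,c.shape[0]),:c.shape[1]]=c[:250]
cv2.imwrite('pics/c0.png',o)
for z,u,v in((.08,153,229),(.056,82,249),(.099,319,208),(.071,353,217),(.071,388,226)):print(ray('top',u,v,z))
for z in(.099,):print(ray('scene',204,210,z))
print(proj('scene',ray('top',319,208,.099)),proj('scene',ray('top',153,229,.08)))
```

```text
[0.51490247 0.24994729 0.08      ]
[0.46717851 0.42481944 0.056     ]
[ 0.56480055 -0.13680772  0.099     ]
[ 0.54671384 -0.21992466  0.071     ]
[ 0.52608803 -0.30128869  0.071     ]
[ 0.56666977 -0.13635319  0.099     ]
[203.29986303 209.82418351] [260.68075685 122.76611074]
```

View pics/c0.png

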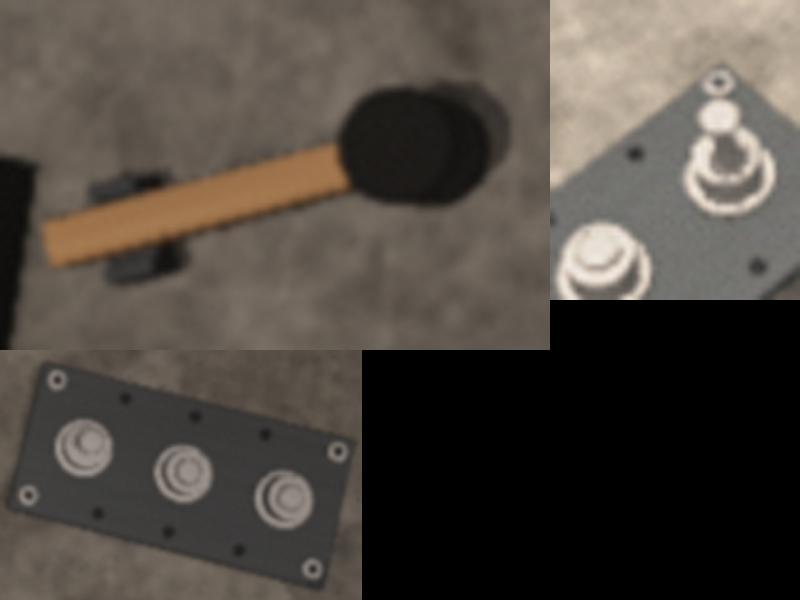

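Run:
```python
from h import *
h=ray('top',148.9,228.9,.08);e=ray('top',80.4,248.3,.05)
print('head',h,'end',e,np.linalg.norm((h-e)[:2]))
for z in(.097,.099,.101):
  p=ray('top',321,206.1,z);print(p,ray('scene',203.2,213.2,z),proj('scene',p))
q=ray('top',354.3,216.6,.071);r=ray('top',390.2,225.6,.071);print(q,r,np.linalg.norm((q-r)[:2]),2*q-r)
print('tray/others', ray('top',152,272,.0),ray('top',280,268,.0),ray('top',75,232,.15),ray('top',212,130,0))
d=(h-e)[:2];d/=np.linalg.norm(d);g=h[:2]-.06*d
print('dir',d,np.degrees(np.arctan2(d[1],d[0])),'grasp',g)
s=manip.sense();R=np.array(s['tool_rot']);T=np.array(s['position'])
print('tool shift cm above grasp, z .15',R.T@(np.r_[g,.15]-T)*100)
```

```text
head [0.51507085 0.25961689 0.08      ] end [0.46881256 0.43135892 0.05      ] 0.17786274172122227
[ 0.5694248  -0.14170981  0.097     ] [ 0.56970638 -0.14456231  0.097     ] [203.75442068 212.36848006]
[ 0.56922083 -0.14145664  0.099     ] [ 0.57070471 -0.14562325  0.099     ] [203.66675983 211.80969141]
[ 0.56901685 -0.14120347  0.101     ] [ 0.57170305 -0.14668419  0.101     ] [203.57884777 211.24930137]
[ 0.54767681 -0.22299971  0.071     ] [ 0.52705923 -0.30645877  0.071     ] 0.08596801601320347 [ 0.5682944  -0.13954065  0.071     ]
tray/others [0.41163004 0.26895393 0.        ] [ 0.42410239 -0.05031393  0.        ] [0.50395335 0.40267218 0.15      ] [0.77706893 0.12721735 0.        ]
dir [ 0.26007859 -0.96558745] -74.92527430615841 grasp [0.49946613 0.31755214]
tool shift cm above grasp, z .15 [-57.68170264  73.19237865   5.82756723]
```

The proud pin is at about (0.569, -0.142). The mallet grasp point is at about (0.499, 0.318), with the mallet's x axis at -75°. I'll swing out first, clear of the base.

```bash
python3 -m handwheel '[[0,-40.5,24.4,-3,0,0,-43],[0,-40.5,24.4,-3,0,0,-43],[0,-40.5,24.4,-3,0,0,-43],[0,-40.5,24.4,-3,0,0,-43],[0,-40.5,24.4,-3,0,0,-43],[0,-40.5,24.4,-3,0,0,-43],[0,-40.5,24.4,-3,0,0,-43],[0,-40.5,24.4,-3,0,0,-43],[0,-40.5,24.4,-3,0,0,-43],[0,-40.5,24.4,-3,0,0,-43]]' 120
cat > go.py <<'E'
import sys
from h import *
from scipy.spatial.transform import Rotation as Ro
# target x y z, yaw of tool y (deg)
def plan(x,y,z,yaw):
    s=manip.sense();R=np.array(s['tool_rot']);T=np.array(s['position'])
    a=np.radians(yaw);Y=np.array([np.cos(a),np.sin(a),0]);Z=np.array([0,0,-1.]);X=np.cross(Y,Z)
    G=np.c_[X,Y,Z]
    print('t',round(s['clock'],2),'pos',np.round(T,4),'shift',np.round(R.T@(np.array([x,y,z])-T)*100,2),'turn',np.round(Ro.from_matrix(R.T@G).as_rotvec(degrees=True),2),'F',np.round(s['wrist_force'],1),'gap',round(s['finger_gap'],3))
if __name__=='__main__': plan(*map(float,sys.argv[1:5]))
E
python3 go.py .4995 .3175 .13 195.1
```

```text
clock: 1.1
position: [0.5023, -0.197, 0.2374]
tool_rot: [[-0.459, -0.889, -0.001], [-0.889, 0.459, 0.001], [-0.0, 0.001, -1.0]]
wrist_force: [0.4, -1.0, -1.2]
finger_gap: 1.001
t 1.1 pos [ 0.5023 -0.197   0.2374] shift [-45.58  23.84  10.79] turn [ 5.000e-02  4.000e-02 -4.241e+01] F [ 0.4 -1.  -1.2] gap 1.001
```

```bash
python3 -m handwheel '[[0,-45.6,23.8,5,0,0,-42.4],[0,-45.6,23.8,5,0,0,-42.4],[0,-45.6,23.8,5,0,0,-42.4],[0,-45.6,23.8,5,0,0,-42.4],[0,-45.6,23.8,5,0,0,-42.4],[0,-45.6,23.8,5,0,0,-42.4],[0,-45.6,23.8,5,0,0,-42.4],[0,-45.6,23.8,5,0,0,-42.4],[0,-45.6,23.8,5,0,0,-42.4],[0,-45.6,23.8,5,0,0,-42.4]]'
python3 -m handwheel '[[0,0,0,0,0,0,0],[0,0,0,0,0,0,0],[0,0,0,0,0,0,0]]' >/dev/null
python3 go.py .4995 .3175 .12 195.1
python3 - <<'E'
from h import *
im=shot('top','t1.png');s=manip.read_camera('scene')
a=cv2.resize(im[180:290,40:200,::-1],None,fx=4,fy=4,interpolation=2)
cv2.imwrite('pics/c1.png',a)
E
```

```text
clock: 2.1
position: [0.4993, 0.2996, 0.1893]
tool_rot: [[0.258, -0.966, -0.0], [-0.966, -0.258, -0.0], [-0.0, 0.0, -1.0]]
wrist_force: [1.3, 0.1, 0.4]
finger_gap: 1.003
t 2.4 pos [0.5001 0.2969 0.1898] shift [-2.01 -0.48  6.98] turn [ 0.   -0.01 -0.2 ] F [ 0.4 -0.3  0.1] gap 0.999
```

View pics/c1.png

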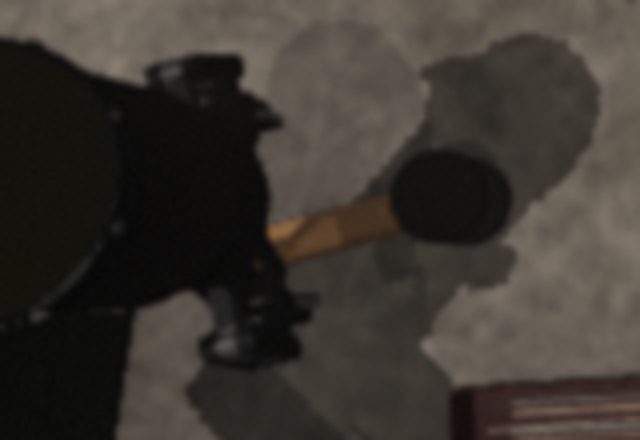

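The fingers straddle the handle, and the head at crop (440,195) is clear of them. Next I descend and grip.

```bash
python3 -m handwheel '[[0,-2,-0.5,4,0,0,0],[0,-2,-0.5,8,0,0,0],[0,-2,-0.5,12,0,0,0],[0,-2,-0.5,15,0,0,0],[0,-2,-0.5,16.6,0,0,0],[0,-2,-0.5,16.6,0,0,0],[255,-2,-0.5,16.6,0,0,0],[255,-2,-0.5,16.6,0,0,0],[255,-2,-0.5,16.6,0,0,0],[255,-2,-0.5,16.6,0,0,0]]' 120
python3 -m handwheel '[[255,0,0,0,0,0,0],[255,0,0,0,0,0,0],[255,0,0,0,0,0,0],[255,0,0,0,0,0,0]]' 
python3 go.py .4995 .3175 .022 195.1
```

```text
clock: 3.5
position: [0.5001, 0.3186, 0.0249]
tool_rot: [[0.258, -0.966, 0.001], [-0.966, -0.258, 0.001], [-0.001, -0.002, -1.0]]
wrist_force: [0.4, -0.0, 0.2]
finger_gap: 0.331
clock: 3.9
position: [0.5005, 0.3187, 0.0254]
tool_rot: [[0.258, -0.966, 0.002], [-0.966, -0.258, 0.001], [-0.001, -0.003, -1.0]]
wrist_force: [0.8, 0.0, 6.3]
finger_gap: 0.235
t 3.9 pos [0.5005 0.3187 0.0254] shift [0.09 0.13 0.34] turn [-0.15  0.05 -0.15] F [0.8 0.  6.3] gap 0.235
```

```bash
python3 -m handwheel '[[255,0,0,-1,0,0,0],[255,0,0,-3,0,0,0],[255,0,0,-6,0,0,0],[255,0,0,-9,0,0,0],[255,0,0,-12,0,0,0],[255,0,0,-15,0,0,0],[255,0,0,-15,0,0,0],[255,0,0,-15,0,0,0]]'
python3 go.py .553 -.083 .175 195.1
python3 - <<'E'
from h import *
im=shot('top','t2.png');s=shot('scene','s2.png')
a=cv2.resize(im[170:300,60:220,::-1],None,fx=2.5,fy=2.5,interpolation=2)
b=cv2.resize(s[50:180,200:360,::-1],None,fx=2.5,fy=2.5,interpolation=2)
cv2.imwrite('pics/c2.png',np.hstack([a,b]))
E
```

```text
clock: 4.7
position: [0.499, 0.3183, 0.173]
tool_rot: [[0.258, -0.966, -0.002], [-0.966, -0.258, 0.001], [-0.001, 0.001, -1.0]]
wrist_force: [0.2, -0.0, -5.3]
finger_gap: 0.232
t 4.7 pos [0.499  0.3183 0.173 ] shift [40.17  5.12 -0.23] turn [ 0.08  0.05 -0.17] F [ 0.2 -0.  -5.3] gap 0.232
```

View pics/c2.png

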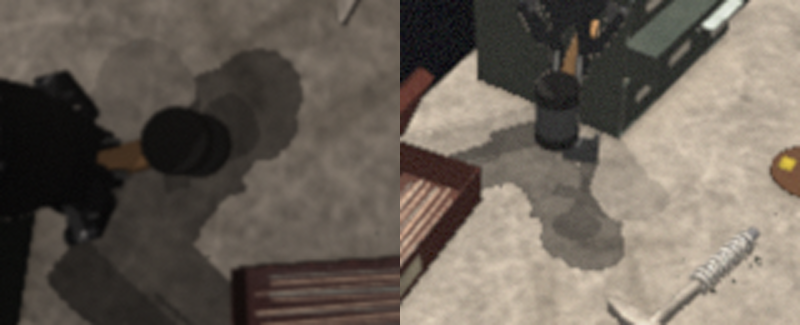

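The mallet is held level; the head's top is at about top px (130.8,226.1). I'll carry it over the pin.

```bash
python3 - <<'E'
from h import *
h=ray('top',130.8,226.1,.2276);T=np.array(manip.sense()['position']);print(h,h-T,np.linalg.norm((h-T)[:2]))
E
python3 -m handwheel '[[255,4,0.5,0,0,0,0],[255,8,1,0,0,0,0],[255,12,1.5,0,0,0,0],[255,16,2,0,0,0,0],[255,20,2.6,0,0,0,0],[255,24,3.1,0,0,0,0],[255,28,3.6,0,0,0,0],[255,32,4.1,0,0,0,0],[255,36,4.6,0,0,0,0],[255,39,5,0,0,0,0]]'
python3 -m handwheel '[[255,1,0.1,0,0,0,0],[255,1,0.1,0,0,0,0],[255,1,0.1,0,0,0,0],[255,1,0.1,0,0,0,0]]'
python3 - <<'E'
from h import *
im=shot('top','t3.png');s=shot('scene','s3.png')
a=cv2.resize(im[150:270,270:400,::-1],None,fx=3,fy=3,interpolation=2)
b=cv2.resize(s[130:250,130:260,::-1],None,fx=3,fy=3,interpolation=2)
cv2.imwrite('pics/c3.png',np.hstack([a,b]))
E
```

```text
[0.51355278 0.25617696 0.2276    ] [ 0.01495235 -0.06154604  0.0563629 ] 0.06333630367304663
clock: 5.8
position: [0.5507, -0.0737, 0.1716]
tool_rot: [[0.257, -0.967, -0.004], [-0.967, -0.257, -0.0], [-0.001, 0.004, -1.0]]
wrist_force: [0.5, -0.7, -4.3]
finger_gap: 0.232
clock: 6.2
position: [0.5532, -0.0805, 0.1731]
tool_rot: [[0.259, -0.966, -0.001], [-0.966, -0.259, 0.0], [-0.001, 0.001, -1.0]]
wrist_force: [-0.2, 0.4, -4.4]
finger_gap: 0.23
```

View pics/c3.png

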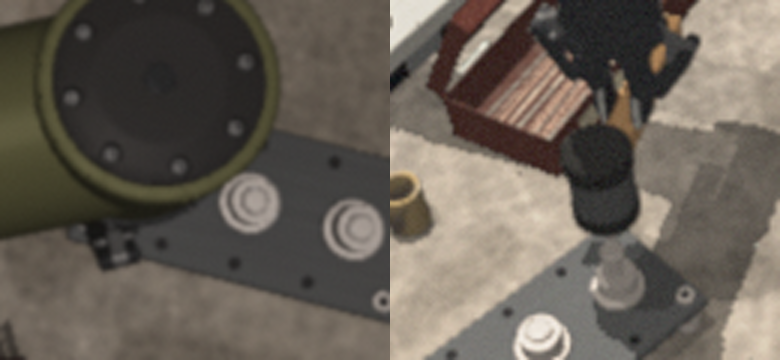

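Run:
```python
from h import *
T=np.array(manip.sense()['position']);c=T+[.015,-.0615,0];print(c)
for z in (.2277,.1477): print(proj('scene',[c[0],c[1],z]))
print('meas',(198.7,181.4),ray('scene',198.7,181.4,.2277),(201.6,198.1),ray('scene',201.6,198.1,.1477))
print(proj('scene',[.5690,-.1415,.099]), proj('scene',[.5690,-.1415,.065]))
im=cv2.imread('pics/s3.png')[160:245,165:245]
im=cv2.convertScaleAbs(cv2.resize(im,None,fx=7,fy=7,interpolation=2),alpha=1.8)
cv2.imwrite('pics/c4.png',im)
```

```text
[ 0.56834032 -0.14194023  0.17358757]
[197.50475043 178.90984353]
[201.24120341 200.20868238]
meas (198.7, 181.4) [ 0.57505522 -0.14664074  0.2277    ] (201.6, 198.1) [ 0.56530684 -0.13614772  0.1477    ]
[203.58605532 211.78590709] [204.90320877 219.34277677]
```

View pics/c4.png

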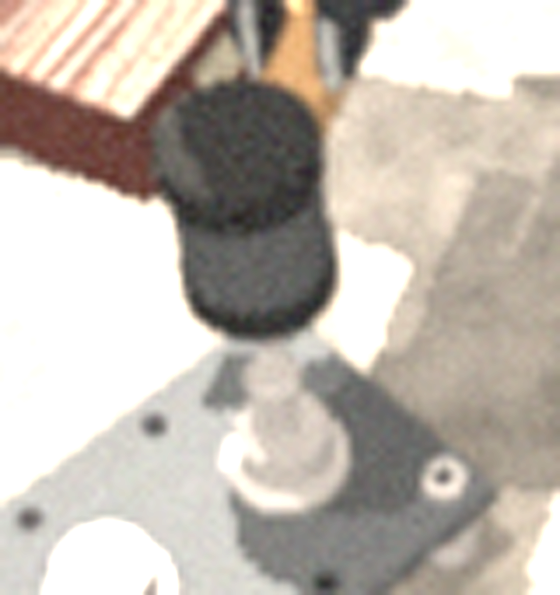

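Run:
```python
from h import *
T=np.array(manip.sense()['position']);d=np.array([.259,-.966,0]);d/=np.linalg.norm(d);l=np.cross([0,0,1],d)
th=np.linspace(0,2*np.pi,120)
print('meas top: t171 l186.3 r210.6 ; low: b207.9 l190.7 r212.6')
for tilt in(0,2,4,6):
  a=np.radians(tilt);X=d*np.cos(a)-np.array([0,0,1])*np.sin(a);Z=np.cross(X,l)*1.0
  G=T+np.array([0,0,.0166])
  for k in(.061,):
    c=G+k*X
    P=lambda h:np.array([proj('scene',c+h*Z+.028*(np.cos(t)*X+np.sin(t)*l)) for t in th])
    A=P(.038);B=P(-.042)
    print(tilt,k,'top',np.round([A[:,1].min(),A[:,0].min(),A[:,0].max()],1),'low',np.round([B[:,1].max(),B[:,0].min(),B[:,0].max()],1),'face c',c-.042*Z)
```

```text
meas top: t171 l186.3 r210.6 ; low: b207.9 l190.7 r212.6
0 0.061 top [169.1 186.1 210.7] low [208.7 190.6 213.5] face c [ 0.56913745 -0.13935925  0.14818757]
2 0.061 top [169.8 186.1 210.6] low [209.  191.  213.8] face c [ 0.56874824 -0.13790758  0.14608429]
4 0.061 top [170.6 186.  210.5] low [209.2 191.3 214.1] face c [ 0.56834025 -0.1363859   0.14403474]
6 0.061 top [171.3 186.  210.4] low [209.4 191.7 214.3] face c [ 0.56791399 -0.13479606  0.14204142]
```

The head is centred to within a few mm, with at most about 2° of sag. I'll nudge it 3 mm forward and make the first stroke, stopping short of home.

```bash
python3 -m handwheel '[[255,0.3,0,1,0,0,0],[255,0.3,0,2.5,0,0,0],[255,0.3,0,3.5,0,0,0],[255,0.3,0,4.5,0,0,0],[255,0.3,0,5.5,0,0,0],[255,0.3,0,6.3,0,0,0],[255,0.3,0,6.8,0,0,0],[255,0.3,0,6.8,0,0,0]]'
python3 - <<'E'
from h import *
s=shot('scene','s5.png')
print(manip.sense()['position'],manip.sense()['wrist_force'],manip.sense()['wrist_torque'])
im=cv2.convertScaleAbs(cv2.resize(s[170:255,140:240,::-1],None,fx=6,fy=6,interpolation=2),alpha=1.6)
cv2.imwrite('pics/c5.png',im)
E
```

```text
clock: 7.1
position: [0.554, -0.0845, 0.1053]
tool_rot: [[0.258, -0.966, -0.0], [-0.966, -0.258, -0.0], [0.0, 0.0, -1.0]]
wrist_force: [-1.4, 0.5, -1.7]
finger_gap: 0.233
[ 0.55407682 -0.08470321  0.10545275] [-1.58286216  0.55060167 -1.85414857] [ 0.08769862  0.53037289 -0.07032399]
```

View pics/c5.png

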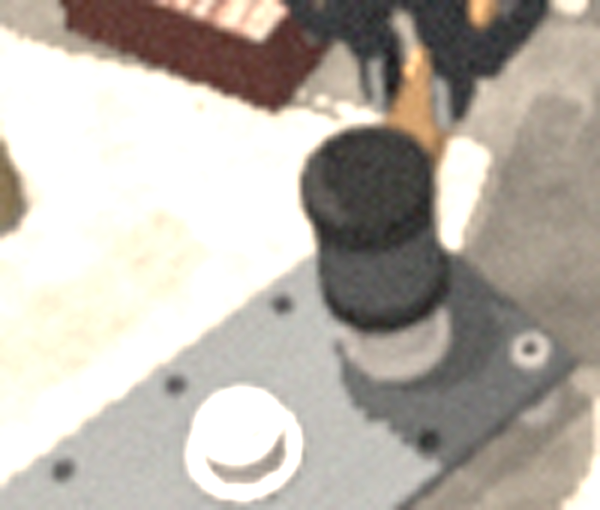

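The first stroke drove the pin squarely most of the way, and the head is still level. Next: raise, strike to nominal home, and read the force.

```bash
python3 -m handwheel '[[255,0,0,-1.5,0,0,0],[255,0,0,-2.5,0,0,0],[255,0,0,-1.2,0,0,0],[255,0,0,0,0,0,0],[255,0,0,0.6,0,0,0],[255,0,0,0.8,0,0,0],[255,0,0,0.9,0,0,0],[255,0,0,0.9,0,0,0]]'
python3 -m handwheel '[[255,0,0,0.1,0,0,0],[255,0,0,0.2,0,0,0],[255,0,0,0.2,0,0,0]]'; python3 go.py .554 -.0847 .0964 195.1
```

```text
clock: 7.95
position: [0.5543, -0.0842, 0.0971]
tool_rot: [[0.258, -0.966, 0.001], [-0.966, -0.258, 0.0], [0.0, -0.001, -1.0]]
wrist_force: [-0.5, 2.8, 2.4]
finger_gap: 0.233
clock: 8.25
position: [0.5545, -0.0841, 0.0958]
tool_rot: [[0.258, -0.966, 0.001], [-0.966, -0.258, 0.0], [-0.0, -0.001, -1.0]]
wrist_force: [-3.2, 6.1, 5.7]
finger_gap: 0.233
t 8.25 pos [ 0.5545 -0.0841  0.0958] shift [ 0.05  0.06 -0.06] turn [-0.07  0.   -0.15] F [-3.2  6.1  5.7] gap 0.233
```

```bash
python3 -m handwheel '[[255,0,0,-1.5,0,0,0],[255,0,0,-1.5,0,0,0],[255,0,0,-0.5,0,0,0],[255,0,0,0.1,0,0,0],[255,0,0,0.2,0,0,0],[255,0,0,0.2,0,0,0]]'
python3 -m handwheel '[[255,0,0,0.2,0,0,0],[255,0,0,0.2,0,0,0]]'
python3 - <<'E'
from h import *
s=shot('scene','s6.png');print(manip.sense()['wrist_torque'])
im=cv2.convertScaleAbs(cv2.resize(s[170:255,140:240,::-1],None,fx=6,fy=6,interpolation=2),alpha=1.6)
cv2.imwrite('pics/c6.png',im)
E
```

```text
clock: 8.85
position: [0.5545, -0.0836, 0.0946]
tool_rot: [[0.258, -0.966, 0.002], [-0.966, -0.258, 0.0], [-0.0, -0.002, -1.0]]
wrist_force: [-6.4, 7.6, 13.0]
finger_gap: 0.238
clock: 9.05
position: [0.5547, -0.0831, 0.0939]
tool_rot: [[0.259, -0.966, 0.003], [-0.966, -0.259, 0.001], [-0.0, -0.003, -1.0]]
wrist_force: [-9.5, 12.4, 17.6]
finger_gap: 0.232
[ 3.46086915  3.32333116 -0.2897615 ]
```

View pics/c6.png

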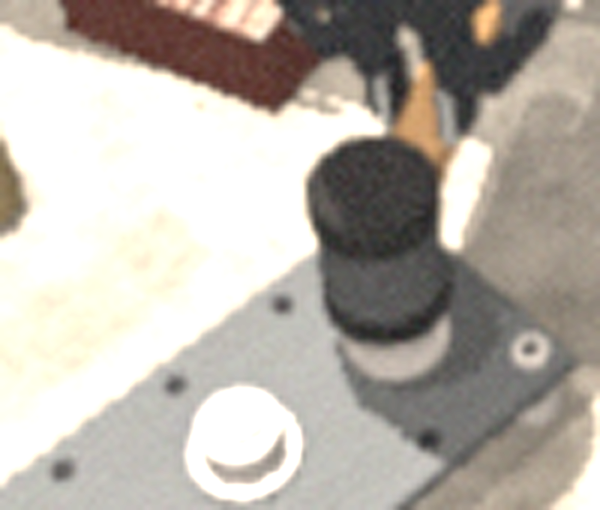

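The force rose to about 22 N with no further travel, so this looks like the hard stop. I'll lift, back off and check the pin.

```bash
python3 -m handwheel '[[255,0,0,-2,0,0,0],[255,0,0,-5,0,0,0],[255,0,0,-8,0,0,0],[255,-4,0,-8,0,0,0],[255,-8,0,-8,0,0,0],[255,-12,0,-8,0,0,0],[255,-16,0,-8,0,0,0],[255,-20,0,-8,0,0,0],[255,-24,0,-8,0,0,0],[255,-24,0,-8,0,0,0]]'
python3 - <<'E'
from h import *
t=shot('top','t7.png');s=shot('scene','s7.png')
a=cv2.resize(t[170:270,280:420,::-1],None,fx=2.8,fy=2.8,interpolation=2)
b=cv2.resize(s[120:290,120:260,::-1],None,fx=2.8,fy=2.8,interpolation=2)
o=np.zeros((480,790,3),np.uint8);o[:a.shape[0],:a.shape[1]]=a;o[:b.shape[0],395:395+b.shape[1]]=b
cv2.imwrite('pics/c7.png',o)
# predicted vs: home pin & others
for p in([.5685,-.1400,.071],[.5477,-.2230,.071]):print(proj('scene',p),proj('top',p))
E
python3 go.py .5 .15 .0254 195.1
```

```text
clock: 10.1
position: [0.4906, 0.151, 0.1685]
tool_rot: [[0.262, -0.965, -0.003], [-0.965, -0.262, 0.0], [-0.001, 0.003, -1.0]]
wrist_force: [-0.4, 0.1, -4.6]
finger_gap: 0.233
[204.84931096 217.55107458] [318.90154904 207.59187007]
[179.0348874  237.58043083] [354.29989379 216.59017329]
t 10.2 pos [0.4916 0.148  0.1691] shift [ 1.000e-02 -9.000e-01  1.437e+01] turn [ 0.14 -0.03 -0.07] F [-0.1 -0.4 -3.9] gap 0.23
```

View pics/c7.png

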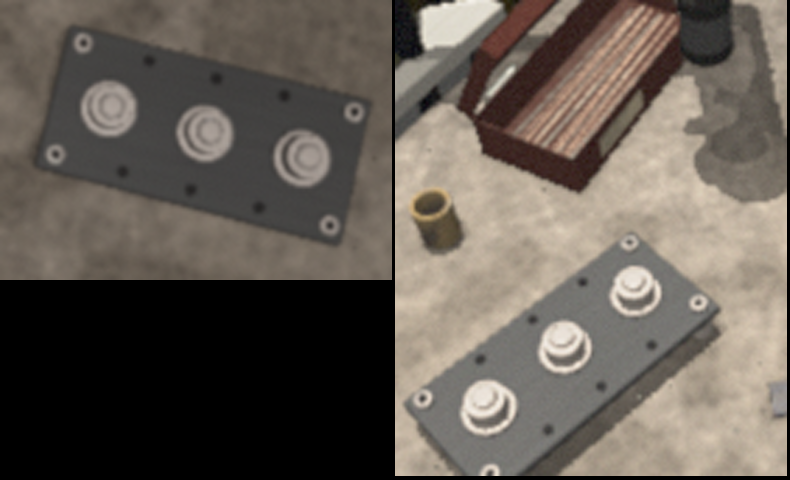

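Viewed from both cameras, the left pin's head, at crop (635,277), now looks the same as its neighbours. As a numeric check, I'll compare head-to-boss offsets by template matching on the pictures I already have.

Run:
```python
from h import *
for f,n in(('s7.png','scene'),('t7.png','top')):
  g=cv2.resize(cv2.imread('pics/'+f,0),None,fx=8,fy=8,interpolation=2)
  P=[[.5477+k*.0207,-.2230+k*.0834] for k in(-1,0,1)]
  hp=[proj(n,[*p,.071])*8 for p in P]; fp=[proj(n,[*p,.040])*8 for p in P]
  def match(c,w,src):
    x,y=np.round(src).astype(int);T=g[y-w[1]:y+w[1],x-w[0]:x+w[0]]
    X,Y=np.round(c).astype(int);m=24;S=g[Y-w[1]-m:Y+w[1]+m,X-w[0]-m:X+w[0]+m]
    r=cv2.matchTemplate(S,T,cv2.TM_CCOEFF_NORMED);_,v,_,l=cv2.minMaxLoc(r)
    return (np.array(l)-m+np.round(c)-c-(np.round(src)-src))/8,v
  for i in(0,2):
    a=match(hp[i],(36,28),hp[1]);b=match(fp[i],(72,20),fp[1]+[0,40]) if 0 else match((hp[i]+fp[i])/2,(80,64),(hp[1]+fp[1])/2)
    print(n,i,'head',a,'whole',b)
```

```text
scene 0 head (array([ 0.2302005 , -0.89450227]), 0.9797992706298828) whole (array([ 0.3210505 , -0.36478804]), 0.9229777455329895)
scene 2 head (array([-0.49604066,  0.40404794]), 0.9753181338310242) whole (array([-0.27078344,  0.03249082]), 0.9425947666168213)
top 0 head (array([-0.75082046,  0.09005417]), 0.9514120221138) whole (array([-0.4682878 , -0.02926352]), 0.9364796876907349)
top 2 head (array([ 0.56719512, -0.0427782 ]), 0.9667180776596069) whole (array([ 0.54360672, -0.04623664]), 0.9461261630058289)
```

The pin is home: head height matches its neighbours, and it held 22 N without moving. Now I'll set the mallet down at about (0.565, 0.10), away from both tray and fixture.

```bash
python3 -m handwheel '[[255,0,-3,0,0,0,0],[255,0,-6,0,0,0,0],[255,0,-6,4,0,0,0],[255,0,-6,8,0,0,0],[255,0,-6,11,0,0,0],[255,0,-6,12.5,0,0,0],[255,0,-6,13.2,0,0,0],[255,0,-6,13.6,0,0,0],[255,0,-6,13.9,0,0,0],[255,0,-6,13.9,0,0,0]]'
python3 go.py .549 .164 .0254 195.1
```

```text
clock: 11.2
position: [0.5509, 0.1632, 0.0328]
tool_rot: [[0.258, -0.966, 0.001], [-0.966, -0.258, 0.001], [-0.001, -0.002, -1.0]]
wrist_force: [-0.2, -0.6, -4.0]
finger_gap: 0.234
t 11.2 pos [0.5509 0.1632 0.0328] shift [-0.12  0.16  0.74] turn [-0.09  0.03 -0.17] F [-0.2 -0.6 -4. ] gap 0.234
```

```bash
python3 -m handwheel '[[255,0,0,0.3,0,0,0],[255,0,0,0.5,0,0,0],[255,0,0,0.6,0,0,0],[255,0,0,0.6,0,0,0],[255,0,0,0.6,0,0,0]]'
python3 -m handwheel '[[255,0,0,0.1,0,0,0],[255,0,0,0.1,0,0,0]]'
```

```text
clock: 11.7
position: [0.5505, 0.1631, 0.0261]
tool_rot: [[0.258, -0.966, 0.0], [-0.966, -0.258, 0.0], [-0.0, -0.001, -1.0]]
wrist_force: [-0.5, 1.3, -1.9]
finger_gap: 0.23
clock: 11.9
position: [0.5507, 0.1633, 0.0254]
tool_rot: [[0.258, -0.966, 0.001], [-0.966, -0.258, 0.001], [-0.0, -0.001, -1.0]]
wrist_force: [-0.8, 2.8, -0.4]
finger_gap: 0.233
```

```bash
python3 -m handwheel '[[130,0,0,0,0,0,0],[90,0,0,0,0,0,0],[40,0,0,0,0,0,0],[0,0,0,0,0,0,0],[0,0,0,0,0,0,0],[0,0,0,-1,0,0,0],[0,0,0,-4,0,0,0],[0,0,0,-8,0,0,0],[0,0,0,-13,0,0,0],[0,0,0,-18,0,0,0]]' 20
python3 -m handwheel '[[0,-5,0,0,0,0,0],[0,-10,0,-2,0,0,0],[0,-14,0,-2,0,0,0],[0,-14,0,-2,0,0,0],[0,-14,0,-2,0,0,0]]'
python3 - <<'E'
from h import *
t=shot('top','t8.png');s=shot('scene','s8.png')
o=np.vstack([t[100:300,:,::-1],s[50:300,:,::-1]]);cv2.imwrite('pics/c8.png',o)
E
```

```text
clock: 12.9
position: [0.55, 0.1626, 0.2074]
tool_rot: [[0.258, -0.966, 0.0], [-0.966, -0.258, -0.0], [0.0, -0.0, -1.0]]
wrist_force: [1.7, 0.9, 0.7]
finger_gap: 0.997
clock: 13.4
position: [0.5139, 0.299, 0.2252]
tool_rot: [[0.259, -0.966, 0.0], [-0.966, -0.259, -0.0], [0.0, -0.0, -1.0]]
wrist_force: [-0.2, -0.2, 0.2]
finger_gap: 1.0
```

View pics/c8.png

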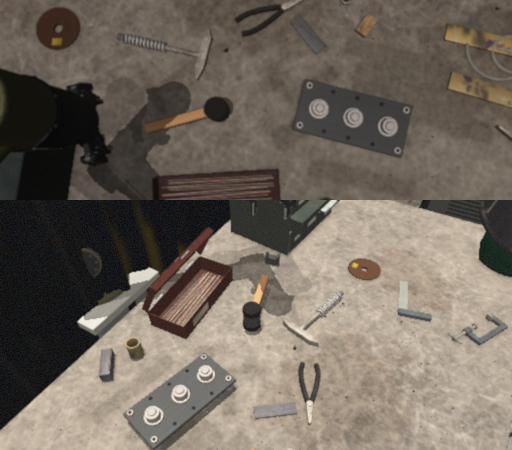

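The mallet stands on its face at top px (217,208), well clear of the fixture. The chipping hammer hasn't moved, all three pins look home, and the gripper is clear.

```bash
python3 -c "from cell import manip; print(manip.job_done())"
```

```text
the job is handed in; nothing more can be done
None
```

I drove the proud pin down with the mallet and set the mallet back on the worktop. The job was handed in at about 13.5 s, and it reports no verdict.

- **Pin:** It was the boss nearest the mallet. I gave it one main stroke and two follow-up strokes. The last ended with about 22 N on the pin, well above the 7 N it needs to move, so I take it to be on its hard stop. In both cameras its head now sits like the other two. The image comparison is only good to about 2 mm, so the force is the stronger evidence.
- **Strike position:** From the scene camera I judged the mallet face centred on the pin to within a few millimetres. The arm hid the head from the top camera, so I could not cross-check this there. The mallet may have sagged up to about 2° in the grip. On the last press I read about 15 N of sideways force.
- **Mallet:** It stands on its face at about (0.565, 0.10), clear of the fixture and tray.
- **Other items:** The chipping hammer was not touched. The gripper is open, clear of everything, and reads about 0 N. The highest wrist force I read was about 23 N.

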